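# Clamp the job, index the welding positioner and point at the weld start

## Robot

A 6-joint arm with a two-finger parallel gripper is mounted at the origin on a cart in front of the work surface, level with it; the furniture and walls round the work are solid. World frame = base frame: x ahead of the robot, y to its left, z up, the work surface at z = 0. Lengths are in mm, angles in rad, forces in N, time in s.
With the tool pointing down it reaches from about 325 to 775 mm from the base axis. Payload 9.3 kg.
Tool frame: the origin (TCP) lies between the finger pads, 19 mm behind the fingertips; this is the grasp point; z points along the fingers, y is the line along which they close (so a half turn about z gives the same grasp; the last joint's range is limited). The gripper opens to 85 mm and grips with 20 to 120 N. Pads are 22 mm wide; open, the fingers measure 114 mm over their backs; the gripper's body (76 mm by 85 mm) begins 54 mm behind the grasp point. The pads swing forward as they close: fully open they stand 13 mm farther back than shut.
Start: joints at [-1.301, 0.259, 0.021, 1.334, 0, 1.418], TCP at [225.667, -501.569, 249.979] pointing down, gripper open.
Joint ranges: [-3.04, 3.04], [-0.91, 1.82], [-1.04, 1.36], [-1.92, 1.95], [-1.52, 1.45], [-3.14, 3.14]. Speed limits (rad/s): [2.22, 2.22, 2.79, 3.14, 3.14, 3.14].

## Interface

Orientations are given as [roll, pitch, yaw] about the fixed x, y, z axes, in that order (R = Rz(yaw) Ry(pitch) Rx(roll)).
In Python, from cell import * gives the robot as it stands.
- The arm moves only by the tool move_arm, never from a script. Its argument "rows" is a list of rows, each a list of 7 numbers: the shift along the tool's x, y, z in mm, then the turn, a rotation vector about the tool's x, y, z in rad, then the opening, from 0 (shut) to 1 (fully open). In form: [[x, y, z, wx, wy, wz, claw], ...]. A call has 1 to 10 rows; each row shifts and turns the commanded pose from where the row before left it, along the tool's axes as they then stand; what a row does not reach is not made up. A row lasts 1/12 s, in which the tool goes at most 41.7 mm and 7.16 degrees, less where a joint would pass 70% of its speed; a pose out of reach is approached as far as the arm can. A call is refused whole if a number of a shift passes 41.7 or a number of a turn 0.125, either way. A call with a gripper value outside its range is refused whole. The fingers move at their own pace and stop on an object; "newtons" is the grip in N (left out, the last holds). Time passes only in rows, so rows that do not move let the fingers close. It gives the time, the measured TCP pose, the force, the opening and the grip force at its end, in the units of the state.
- get_obs(): the state, without advancing time (a new reading comes with each control period).
- capture(name): name is "scene" or "top"; returns a dict with "frame" (400x640x3 uint8, blue, green, red), "z_map" (400x640 float32, mm along the optical axis (not along the pixel's ray), 0 where there is no reading), "intrinsics" (3x3 intrinsics, pixels), "R" (3x3) and "t" (3): a world point X has camera coordinates R X + t. Camera axes: x right, y down, z forward; pixel columns grow to the right and rows downward; lengths in mm; the calibration is good to about 2 mm. A picture is of the moment at which its call begins.
- finish_job(): hands the job in; it is judged then, once.
Trained networks look in the newest picture that a camera, given by its name, has taken for a name from the list of things; names that differ only in an ending like _2 or _b are one class to them, and where a whole thing is asked for, a point or a joint stands for the part that bears it (a point fixed in the world has none). Each returns a list of dicts, best first, with "confidence" (0 to 1); they miss things now and then, are a little off and sometimes report something else, mostly with a low value. They report only what shows in the picture. A call takes as long as a camera call.
- spot_in(query, camera): "bbox" ([centre column, centre row, width, height] in pixels, round what is visible of it).
- outline_of(query, camera): "mask" (400x640 bool, what is visible of it) and "bbox" ([centre column, centre row, width, height] in pixels, round what is visible of it).
- place_of(query, camera): "at" ([column, row] in pixels: a listed point, or the origin of a listed thing).
The state is a dict: "time": time; "q": joint angles; "qvel": joint speeds; "joint_torque": joint torques, N m; "position": TCP position; "orientation": TCP orientation; "ft_force": force on the tool from outside, world axes, zero at the start; "moment": the same for the moment, N m; "opening": finger opening in mm; "grip_force": force on a finger pad.
Only numpy, scipy, OpenCV 4.12 (cv2) and the standard library are available. Lean on these libraries where they do the work, as an engineer would, in place of code of your own. Each camera call takes 0.05 s, during which the arm holds its last target. There are 200 camera calls.

## Task

Dry-run the weld start on the positioner: first push the red handle of its toggle clamp fully home, so that the clamp holds the job, then push the turntable round until the open pipe end of the big housing on it points squarely out over the table's front edge, the edge by the robot. Then point at the top of the weld that joins this pipe to the housing: hold the fingertips straight over it, about a finger's breadth above and never touching the weld, for at least two seconds, and finish like that, still pointing. The clamp must still be home at the end, and the loose things around the work stay where they are.

Things in the scene. Friction and masses are not known exactly. Their poses are not given: they have to be found in the camera images.
- positioner: fixed foot of a welding turntable; origin on the table top, on the vertical turning axis. It carries a dark disc (396 mm across, top 27 mm above the table) with a tilted dark plate (350 x 180 mm, 50 to 126 mm up), a big arched housing (100 x 90 mm, top 195 mm up) ending in a pipe stub, two small bosses and a toggle clamp. Only the clamp's red handle (to 260 mm) stands higher than 198 mm
- positioner_disc (a joint): turntable angle (rad), growing anticlockwise seen from above; stays where it is left. Turning takes about 0.4 N m (2 to 3 N sideways at the pipe stub, 0.16 m from the axis); it is heavy (9 kg) and runs on a few degrees if pushed fast. At the start the pipe points 25 to 70 degrees too far to the robot's left: turn it anticlockwise
- positioner_clamp (a joint): angle of the toggle clamp's handle and arm (rad): 0 = home at its stop, arm down, handle nearly upright; starts open at about 0.35 to 0.62, the handle leaning outward. Stays where it is left. Closing takes about 2 N at the handle's tip; over about 3.5 N at the stop turns the turntable instead. A push on the handle towards open reopens it as easily
- clamp_pivot (a point): middle of the clamp's hinge axis, 138 mm above the table; turns with the turntable. Its y is the hinge axis; its x is level and is the direction in which the handle falls open: push the handle along -x to close. Under it stands a steel block (59 along x, 44 along y, top 91 mm above the table)
- handle_tip (a point): centre of the free end of the clamp's red handle, a round grip 19 mm thick, 67 mm long. Home, it stands 36 mm from clamp_pivot along the latter's +x and 117 mm above it; it swings on a circle of radius 122 mm about the hinge, so it rises as it closes. Push it up and inward along that circle from its outer side: a finger pushed dead level against it can jam, as it grips the handle's end by friction
- pipe_mouth (a point): centre of the round open end of the big housing's pipe stub (outer diameter 65 mm, about 35 mm long, axis 160 mm above the table, sides clear); its x axis points out of the pipe along the pipe's axis (level to within 5 degrees), z is up. Turns with the turntable
- weld_top (a point): top of the pale double weld bead that rings the root of the pipe stub, where the stub joins the arched housing; 195 mm above the table, 36 mm behind pipe_mouth and on top of the pipe; z is up. The tops of stub and housing are level with it to within 3 mm. The small bosses' welds and the welds of the other housings are not meant
- front_edge (a point): a point on the table top near its front edge, which runs straight from left to right in front of the robot; the x axis is square to the edge and points away from the robot
- task_lamp: a fixed clamp-on lamp at the right front corner of the table, in the way of a straight swing from the right: its foot stands 61 mm nearer the robot and 39 mm further right than its origin, two thin rods rise from it leaning 60 mm to the right to 0.40 m above the table, then lean back in to a flat head 0.50 to 0.57 m above the table, up to 140 mm ahead of the origin and up to 130 mm left of it
- arch_box_1: bystander: a pipe-and-arch housing on its own small steel plate, the next job, 71 x 112 x 86 mm; leave it where it is
- electrode_box: bystander: a closed blue steel box, 78 x 194 x 38 mm; leave it where it is
- tape_measure: bystander: a yellow tape measure standing on edge, 41 x 73 x 64 mm; leave it where it is
- magnet_square_1: bystander: a flat red arrow-shaped welding magnet, 65 x 90 x 16 mm; leave it where it is
- combination_square: bystander: a steel combination square lying flat, 83 x 300 x 16 mm; leave it where it is
- marker: bystander: a white paint marker with a yellow cap, lying, 136 mm long, 18 mm thick; leave it where it is
- bolt_cup: bystander: a small open tin of bolts, 68 x 80 x 51 mm; leave it where it is

How it is judged:
By the outcome, as a careful person would: the job done as asked, in the order asked, and still so for the second after the job is handed in, with the robot touching nothing.
It also fails if it takes over 72 s, if anything falls off the work surface, if the arm or the gripper's body presses on something with over 40 N, if the wrist force passes 120 N, or if a joint passes its speed limit or range.

## Working session

There is one attempt and no reset: what is moved stays moved. The work goes in short steps, Python scripts to look and compute and a tool call to move; the robot and the scene stay as the last step left them, time stands still between calls to the robot, and variables do not carry over. Pictures are saved under pics/ and viewed, at most 10 in all, crops included, and the job is handed in when it is done.

Besides the shell and the picture viewer there is one more tool, called after "Call:" as name([rows], argument=value, ...), one row to a line, values as JSON. move_arm: Moves the arm, as the interface text tells. Its arguments: {"type":"object","properties":{"rows":{"type":"array","items":{"type":"array","items":{"type":"number"}}},"newtons":{"type":"number"}},"required":["rows"]}

```bash
mkdir -p pics
cat > h.py <<'E'
from cell import *
import numpy as np, cv2
from scipy.spatial.transform import Rotation as Ro
def px2w(c,u,v,z=None,h=None):
    K=np.array(c["intrinsics"]);R=np.array(c["R"]);t=np.array(c["t"])
    d=np.linalg.inv(K)@[u,v,1]
    C=-R.T@t; D=R.T@d
    if h is not None: s=(h-C[2])/D[2]
    else:
        if z is None:
            p=c["z_map"][max(0,int(v)-1):int(v)+2,max(0,int(u)-1):int(u)+2]; p=p[p>0]; z=np.median(p) if len(p) else 0
        s=z
    return C+s*D
E
python3 - <<'E'
from h import *
o=get_obs();print(o)
for n in("scene","top"):
    c=capture(n);cv2.imwrite(f"pics/{n}0.png",c["frame"])
    print(n,"C",-np.array(c["R"]).T@c["t"])
    for q,h in(("positioner",0),("clamp_pivot",138),("handle_tip",None),("pipe_mouth",160),("weld_top",195),("front_edge",0),("task_lamp",0),("arch_box_1",None),("electrode_box",None),("tape_measure",None),("bolt_cup",None),("marker",None),("combination_square",None),("magnet_square_1",None)):
        for r in place_of(q,n)[:2]:
            u,v=r["at"];print(q,round(r["confidence"],2),np.round([u,v]),"h",np.round(px2w(c,u,v,h=h if h is not None else 0)),"d",np.round(px2w(c,u,v)))
E
```

```text
{'time': 0.0, 'q': array([-1.30060345e+00,  2.59181324e-01,  2.07609118e-02,  1.33370142e+00,
       -1.47812507e-05,  1.41823409e+00]), 'qvel': array([-0.00037465,  0.0009442 , -0.00176099, -0.00049967, -0.00017794,
       -0.00029867]), 'joint_torque': array([-2.28873869e-04, -5.55635870e+01,  3.44534218e+01,  1.36999571e-02,
       -1.04000418e-05,  1.70730459e-05]), 'position': array([ 225.59208928, -501.32213262,  249.37172369]), 'orientation': array([-3.14028030e+00, -1.86828517e-04,  4.22754995e-01]), 'ft_force': array([ 0.44357015, -0.51025282,  0.26992312]), 'moment': array([-0.03894811,  0.03557943,  0.03223963]), 'grip_force': 0.0, 'opening': 85.38994683626447}
scene C [ 34.29628485 802.49962952 712.07147892]
positioner 0.72 [292. 185.] h [ 712. -147.    0.] d [670. -89.  44.]
clamp_pivot 0.91 [315. 168.] h [573. -82. 138.] d [572. -81. 139.]
handle_tip 0.53 [343. 151.] h [ 670. -483.    0.] d [ 487. -112.  205.]
handle_tip 0.44 [294. 184.] h [ 708. -153.    0.] d [666. -93.  45.]
pipe_mouth 0.81 [275. 167.] h [667.   1. 160.] d [679. -15. 149.]
weld_top 0.88 [271. 156.] h
[... 1559 characters left out ...]
.34 [390. 216.] h [ 478. -344.    0.] d [ 476. -341.   18.]
arch_box_1 0.58 [236. 148.] h [735. 245.   0.] d [718. 231.  71.]
electrode_box 0.76 [253. 221.] h [456. 170.   0.] d [454. 165.  36.]
tape_measure 0.65 [221. 190.] h [571. 296.   0.] d [562. 281.  65.]
bolt_cup 0.51 [412. 191.] h [ 575. -429.    0.] d [ 573. -426.   14.]
marker 0.6 [391. 220.] h [ 465. -347.    0.] d [ 464. -345.   10.]
combination_square 0.66 [296. 156.] h [705.  14.   0.] d [674.   7. 139.]
combination_square 0.59 [338. 236.] h [ 403. -148.    0.] d [ 403. -149.   -3.]
magnet_square_1 0.8 [283. 234.] h [409.  59.   0.] d [409.  58.  14.]
magnet_square_1 0.34 [413. 191.] h [ 575. -433.    0.] d [ 572. -428.   19.]
```

Run:
```python
import cv2
a=cv2.imread("pics/top0.png")[90:290,190:450];b=cv2.imread("pics/scene0.png")[90:320,180:440]
cv2.imwrite("pics/a.png",cv2.resize(a,None,fx=3,fy=3,interpolation=2));cv2.imwrite("pics/b.png",cv2.resize(b,None,fx=2.6,fy=2.6,interpolation=2))
```

```text
(no output)
```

View pics/a.png

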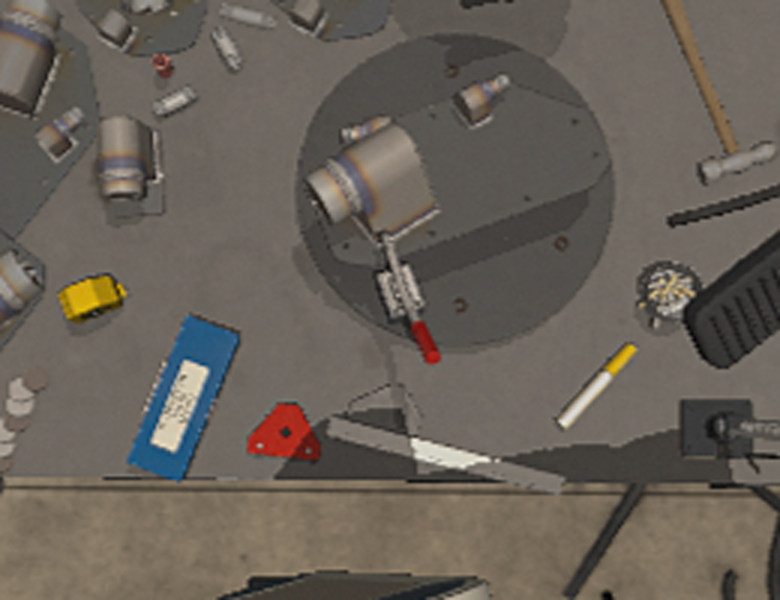

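View pics/b.png

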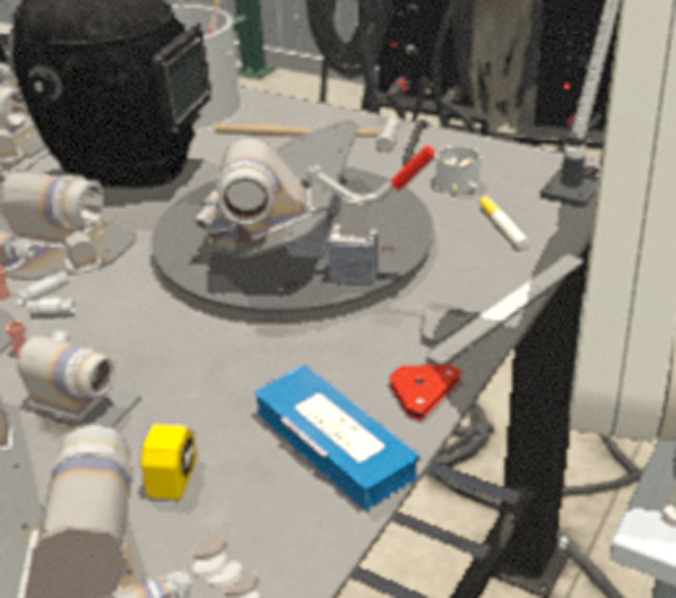

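The top view shows the disc centred near (342,154) and the red handle from about (329,197) to (335,210), leaning toward the robot and right. The pipe mouth is at about (297,156), pointing left, and the lamp foot is at (428,232). The scene view agrees with this.

```bash
cat > m.py <<'E'
from h import *
def cloud(c,m):
    v,u=np.nonzero(m&(c["z_map"]>0));z=c["z_map"][v,u]
    K=np.array(c["intrinsics"]);d=(np.linalg.inv(K)@np.c_[u,v,np.ones(len(u))].T)*z
    return (np.array(c["R"]).T@(d-np.array(c["t"])[:,None])).T
def red(c):
    h=cv2.cvtColor(c["frame"],cv2.COLOR_BGR2HSV)
    return ((h[...,0]<8)|(h[...,0]>172))&(h[...,1]>150)&(h[...,2]>60)
def handle(c):
    P=cloud(c,red(c));return P[(P[:,2]>130)&(P[:,2]<275)&(P[:,0]>380)]
def axis(c):
    P=cloud(c,np.ones((400,640),bool))
    k=(abs(P[:,2]-27)<7)&(P[:,0]>440)&(P[:,0]<920)&(abs(P[:,1]+155)<230);Q=P[k][:,:2]
    (x,y),r=cv2.minEnclosingCircle(Q.astype(np.float32).reshape(-1,1,2));return x,y,r,len(Q)
E
python3 - <<'E'
from m import *
for n in("top","scene"):
    c=capture(n);P=handle(c);i=P[:,2]
    print(n,len(P)); 
    for lo in range(130,270,15):
        q=P[(i>=lo)&(i<lo+15)]
        if len(q):print(lo,len(q),q.mean(0).round())
    print("axis",axis(c))
    if n=="top":
        # front edge
        A=cloud(c,np.ones((400,640),bool));A=A[abs(A[:,2])<8]
        E=[]
        for y in range(-350,250,15):
            s=A[(abs(A[:,1]-y)<7)];E.append((s[:,0].min(),y))
        E=np.array(E);print(E[:,0].round());p=np.polyfit(E[:,1],E[:,0],1);print("edge",p)
        # top ridge of stub+housing
        B=cloud(c,np.ones((400,640),bool));B=B[(B[:,2]>185)&(B[:,2]<200)&(abs(B[:,0]-690)<90)&(B[:,1]>-130)&(B[:,1]<40)]
        m=B.mean(0);w,V=np.linalg.eigh(np.cov(B[:,:2].T));print(len(B),m,V[:,1],B.min(0),B.max(0))
    for k in("disc","foot"):pass
    o=outline_of("task_lamp",n)
    for r in o[:1]:
        L=cloud(c,r["mask"]);print("lamp",r["confidence"],L.min(0).round(),L.max(0).round(),np.median(L,0).round())
E
```

```text
top 71
160 5 [ 524. -107.  171.]
175 17 [ 517. -110.  182.]
190 18 [ 504. -115.  198.]
205 31 [ 490. -121.  212.]
axis (648.4017333984375, -137.40676879882812, 272.0269470214844, 4138)
[ 352.  352.  352.  352.  337.  337.  344.  344.  348.  351.  351.  351.
  351.  350.  350.  350.  350.  350. -147. -147. -147.  353.  353.  353.
  352.  352.  352. -148. -147. -148. -149. -148. -149. -149. -150.  351.
  515.  350.  350.  350.]
edge [ -0.49983292 188.16384234]
355 [694.0403213  -36.95152643 189.93318533] [-0.54639907  0.83752496] [ 613.70279526 -100.02199819  185.00217971] [745.05141715  18.04639992 199.43664273]
scene 88
160 11 [ 517. -102.  170.]
175 25 [ 510. -105.  182.]
190 29 [ 499. -109.  197.]
205 23 [ 488. -115.  211.]
axis (718.1197509765625, -155.58840942382812, 203.43368530273438, 2657)
lamp 0.42 [591. 212.  -3.] [790. 355. 112.] [725. 271.  48.]
```

Call:
move_arm([
  [20,-14,0,0,0,0,0],
  [24,-17,0,0,0,0,0],
  [24,-17,0,0,0,0,0],
  [24,-17,0,0,0,0,0],
  [24,-17,0,0,0,0,0],
  [24,-17,0,0,0,0,0],
  [24,-17,0,0,0,0,0],
  [24,-17,0,0,0,0,0],
  [24,-17,0,0,0,0,0],
  [24,-17,0,0,0,0,0],
])

```text
time: 2.53
position: [372.8, -251.1, 250.2]
orientation: [3.141, -0.0, 0.423]
ft_force: [0.8, -1.3, 0.4]
opening: 0.1
grip_force: 0.0
```

Call:
move_arm([
  [17,-11,5,0,0,0,0],
  [17,-11,7,0,0,0,0],
  [17,-11,7,0,0,0,0],
  [17,-11,7,0,0,0,0],
  [17,-11,7,0,0,0,0],
  [14,-11,7,0,0,0,0],
  [0,0,0,0,0,0,0],
  [0,0,0,0,0,0,0],
])

```text
time: 3.2
position: [435.6, -151.0, 209.8]
orientation: [-3.141, 0.0, 0.425]
ft_force: [0.1, -0.7, 0.0]
opening: 0.1
grip_force: 0.0
```

Run:
```python
from m import *
o=get_obs();print(o["position"],o["ft_force"],o["time"])
c=capture("scene");cv2.imwrite("pics/c.png",cv2.resize(c["frame"][80:280,200:460],None,fx=3,fy=3,interpolation=2))
```

```text
[ 435.61940042 -151.03966695  209.83608949] [ 0.11452053 -0.73100557  0.04823581] 3.2
```

View pics/c.png

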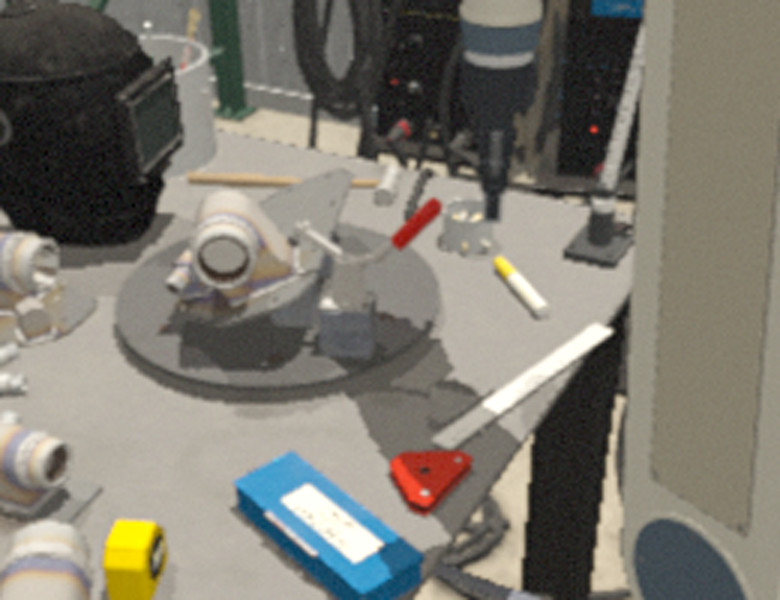

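Call:
move_arm([
  [8,-4,0,0,0,0,0],
  [8,0,0,0,0,0,0],
  [6,0,0,0,0,0,0],
  [4,0,0,0,0,0,0],
  [2,0,0,0,0,0,0],
  [0,0,0,0,0,0,0],
])

```text
time: 3.75
position: [459.9, -136.5, 209.9]
orientation: [-3.141, 0.0, 0.423]
ft_force: [-0.2, -0.0, -0.7]
opening: -0.1
grip_force: 0.0
```

Call:
move_arm([
  [3,0,0,0,0,0,0],
  [3,0,-1,0,0,0,0],
  [3,0,-3,0,0,0,0],
  [3,0,-3,0,0,0,0],
  [3,0,-3,0,0,0,0],
  [3,0,-3,0,0,0,0],
  [3,0,-3,0,0,0,0],
  [3,0,-3,0,0,0,0],
  [3,0,-3,0,0,0,0],
  [3,0,-2,0,0,0,0],
])

```text
time: 4.58
position: [486.4, -124.1, 234.8]
orientation: [3.141, 0.001, 0.423]
ft_force: [-6.7, -1.6, 5.2]
opening: -0.1
grip_force: 2.9
```

```bash
cat > s.py <<'E'
from m import *
import sys
o=get_obs();print(o["position"].round(1),o["ft_force"].round(1),o["time"])
for n in("top","scene"):
    c=capture(n);P=handle(c);q=P[P[:,2]>P[:,2].max()-12]if len(P) else P
    print(n,len(P),q.mean(0).round(),P.min(0).round(),P.max(0).round())
    for k,h in(("clamp_pivot",138),("handle_tip",None),("pipe_mouth",160),("weld_top",195)):
        for r in place_of(k,n)[:1]:
            u,v=r["at"];print(k,round(r["confidence"],2),px2w(c,u,v,h=h).round())
cv2.imwrite("pics/%s.png"%sys.argv[1],cv2.resize(c["frame"][80:280,200:460],None,fx=3,fy=3,interpolation=2))
E
python3 s.py d
```

```text
[ 486.4 -124.1  234.8] [-6.7 -1.6  5.2] 4.5833s.py:6: RuntimeWarning: Mean of empty slice.
  print(n,len(P),q.mean(0).round(),P.min(0).round(),P.max(0).round())
  ret = um.true_divide(
Traceback (most recent call last):
  File "s.py", line 6, in <module>
    print(n,len(P),q.mean(0).round(),P.min(0).round(),P.max(0).round())
                                     ~~~~~^^^
ValueError: zero-size array to reduction operation minimum which has no identity
```

```bash
sed -i 's/print(n,len(P),q/len(P) and print(n,len(P),q/' s.py; python3 s.py d
```

```text
[ 487.1 -124.   235.1] [-5.1 -0.1  3.2] 4.6333
clamp_pivot 0.84 [562. -92. 138.]
handle_tip 0.5 [ 578. -424.   21.]
pipe_mouth 0.75 [675.  10. 160.]
weld_top 0.66 [689. -24. 195.]
scene 82 [ 504. -107.  230.] [ 496. -119.  178.] [531. -92. 235.]
clamp_pivot 0.96 [572. -83. 138.]
handle_tip 0.62 [ 510. -110.  235.]
pipe_mouth 0.29 [453. 407. 160.]
weld_top 0.73 [675.   2. 195.]
```

View pics/d.png

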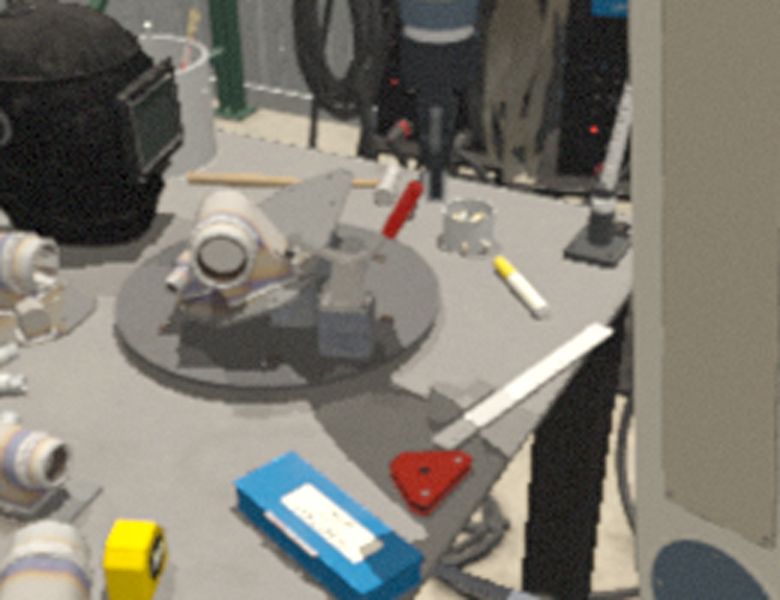

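Call:
move_arm([
  [2,0,-3,0,0,0,0],
  [3,0,-3,0,0,0,0],
  [3,0,-3,0,0,0,0],
  [3,0,-2,0,0,0,0],
  [3,0,-2,0,0,0,0],
  [3,0,-2,0,0,0,0],
  [3,0,-2,0,0,0,0],
  [3,0,-2,0,0,0,0],
])

```text
time: 5.8
position: [508.1, -114.6, 253.1]
orientation: [-3.141, -0.0, 0.423]
ft_force: [-0.9, 0.8, -0.7]
opening: 0.1
grip_force: 0.5
```

```bash
python3 s.py e
```

```text
[ 508.1 -114.6  253.1] [-0.9  0.8 -0.7] 5.8
top 1 [1143. -546.  132.] [1143. -546.  132.] [1143. -546.  132.]
clamp_pivot 0.76 [568. -89. 138.]
pipe_mouth 0.68 [670.  15. 160.]
weld_top 0.64 [685. -24. 195.]
scene 86 [526. -99. 243.] [ 520. -106.  187.] [543. -88. 249.]
clamp_pivot 0.82 [578. -90. 138.]
handle_tip 0.64 [ 532. -103.  248.]
pipe_mouth 0.8 [667.   5. 160.]
weld_top 0.81 [685. -14. 195.]
```

Call:
move_arm([
  [3,0,-2,0,0,0,0],
  [3,0,-2,0,0,0,0],
  [2,0,-1,0,0,0,0],
  [2,0,-1,0,0,0,0],
  [2,0,-1,0,0,0,0],
])

```text
time: 6.72
position: [519.0, -109.8, 260.1]
orientation: [3.141, 0.0, 0.423]
ft_force: [-1.0, -0.7, -0.1]
opening: -0.0
grip_force: 0.4
```

```bash
python3 s.py e
```

```text
[ 519.  -109.8  260.1] [-1.  -0.7 -0.1] 6.7167
clamp_pivot 0.74 [570. -93. 138.]
handle_tip 0.27 [ 378. -115.  690.]
pipe_mouth 0.75 [675.   4. 160.]
weld_top 0.36 [403.  40. 195.]
scene 79 [536. -94. 249.] [ 532. -105.  189.] [546. -87. 254.]
clamp_pivot 0.58 [580. -89. 138.]
handle_tip 0.58 [ 1366. -1562.  -473.]
pipe_mouth 0.93 [676.  -3. 160.]
weld_top 0.67 [678.  -7. 195.]
```

Call:
move_arm([
  [2,0,0,0,0,0,0],
  [1,0,0,0,0,0,0],
  [1,0,0,0,0,0,0],
  [0,0,0,0,0,0,0],
])

```text
time: 7.55
position: [522.5, -108.1, 260.0]
orientation: [3.142, 0.0, 0.423]
ft_force: [-0.4, -1.3, 1.3]
opening: -0.0
grip_force: 0.4
```

Call:
move_arm([
  [1,0,0,0,0,0,0],
  [1,0,0,0,0,0,0],
  [1,0,0,0,0,0,0],
  [1,0,0,0,0,0,0],
])

```text
time: 7.88
position: [524.1, -105.9, 259.9]
orientation: [-3.139, 0.003, 0.423]
ft_force: [-14.5, 2.4, 6.9]
opening: -0.3
grip_force: 6.2
```

```bash
python3 s.py e
```

```text
[ 524.1 -105.9  259.9] [-14.5   2.4   6.9] 7.8833
top 1 [1144. -547.  130.] [1144. -547.  130.] [1144. -547.  130.]
pipe_mouth 0.8 [668.  16. 160.]
weld_top 0.84 [689. -21. 195.]
scene 85 [540. -92. 250.] [ 535. -102.  192.] [550. -84. 255.]
clamp_pivot 0.66 [576. -75. 138.]
handle_tip 0.72 [402.  76.  15.]
pipe_mouth 0.73 [671.  14. 160.]
weld_top 0.77 [688. -16. 195.]
```

Call:
move_arm([
  [-4,0,0,0,0,0,0],
  [-10,0,0,0,0,0,0],
  [-20,0,0,0,0,0,0],
  [-30,0,0,0,0,0,0],
  [-30,0,-10,0,0,0,0],
  [-20,0,-20,0,0,0,0],
])

```text
time: 8.88
position: [419.3, -153.4, 288.6]
orientation: [-3.139, 0.002, 0.423]
ft_force: [0.1, -0.5, 0.5]
opening: 0.1
grip_force: 0.0
```

```bash
python3 s.py e
python3 - <<'E'
from m import *
for n in("top","scene"):
    c=capture(n);P=handle(c)
    for lo in range(130,270,15):
        q=P[(P[:,2]>=lo)&(P[:,2]<lo+15)]
        if len(q):print(lo,len(q),q.mean(0).round())
E
```

```text
[ 419.3 -153.4  288.6] [ 0.1 -0.5  0.5] 8.8833
top 22 [541. -97. 253.] [ 534. -546.  130.] [1142.  -90.  258.]
clamp_pivot 0.6 [566. -85. 138.]
handle_tip 0.5 [540. -99. 253.]
pipe_mouth 0.57 [672.  14. 160.]
weld_top 0.7 [689. -20. 195.]
scene 84 [540. -91. 251.] [ 535. -102.  192.] [550. -82. 255.]
clamp_pivot 0.95 [574. -86. 138.]
handle_tip 0.56 [ 848. -607.   -2.]
pipe_mouth 0.85 [665.  13. 160.]
weld_top 0.83 [680.   2. 195.]
235 5 [544. -98. 249.]
250 16 [540. -96. 253.]
190 18 [545. -89. 199.]
205 18 [543. -88. 213.]
220 18 [541. -88. 228.]
235 18 [540. -89. 243.]
250 12 [541. -93. 253.]
```

View pics/e.png

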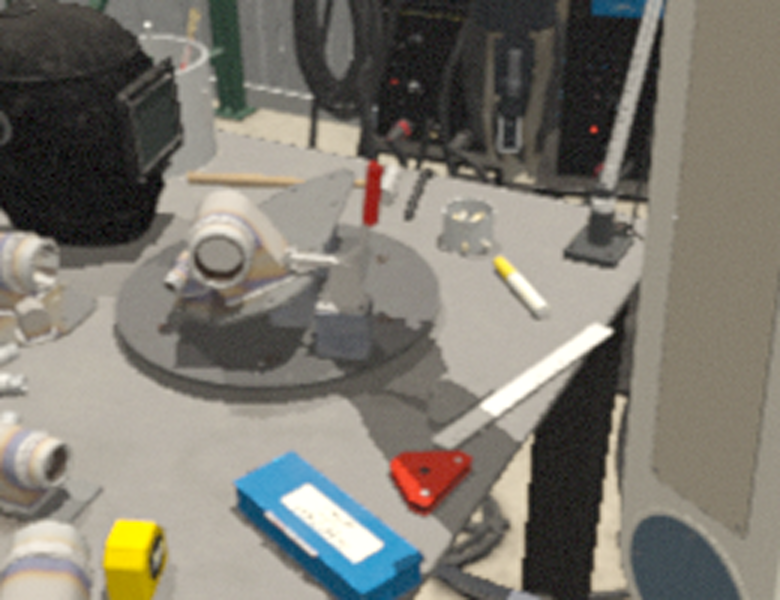

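The handle now stands upright (scene crop (372,165) to (370,222)) and the arm lies down on the job, so the clamp is home. Next I go round to the far side of the stub.

Call:
move_arm([
  [13,-17,-4,0,0,0,0],
  [17,-22,-4,0,0,0,0],
  [17,-22,-4,0,0,0,0],
  [17,-22,-3,0,0,0,0],
  [17,-22,0,0,0,0,0],
  [17,-22,0,0,0,0,0],
  [17,-22,0,0,0,0,0],
  [19,-24,0,0,0,0,0],
])

```text
time: 10.15
position: [473.4, 60.9, 304.9]
orientation: [3.142, 0.0, 0.423]
ft_force: [1.2, -0.4, 0.3]
opening: 0.1
grip_force: 0.0
```

Call:
move_arm([
  [22,10,0,0,0,0,0],
  [30,13,0,0,0,0,0],
  [30,13,0,0,0,0,0],
  [30,13,0,0,0,0,0],
  [30,13,0,0,0,0,0],
  [30,13,0,0,0,0,0],
  [30,13,0,0,0,0,0],
  [30,13,0,0,0,0,0],
  [6,6,0,0,0,0,0],
  [0,0,0,0,0,0,0],
])

```text
time: 10.98
position: [736.4, 59.2, 301.3]
orientation: [-3.14, 0.003, 0.423]
ft_force: [0.3, 0.2, -0.8]
opening: -0.0
grip_force: 0.0
```

Call:
move_arm([
  [0,0,25,0,0,0,0],
  [0,0,30,0,0,0,0],
  [0,0,30,0,0,0,0],
  [0,0,30,0,0,0,0],
  [0,0,22,0,0,0,0],
  [-4,8,0,0,0,0,0],
  [-4,8,0,0,0,0,0],
  [-4,8,0,0,0,0,0],
  [-4,8,0,0,0,0,0],
  [0,0,0,0,0,0,0],
])

```text
time: 11.82
position: [733.4, 21.2, 170.1]
orientation: [3.14, -0.003, 0.421]
ft_force: [0.4, 0.5, 0.3]
opening: 0.0
grip_force: 0.0
```

Run:
```python
from m import *
print(get_obs()["q"].round(2))
c=capture("scene");d=capture("top")
cv2.imwrite("pics/f.png",np.hstack([cv2.resize(c["frame"][90:240,200:330],None,fx=3,fy=3,interpolation=2),cv2.resize(d["frame"][90:240,230:360],None,fx=3,fy=3,interpolation=2)]))
```

```text
[-0.09  0.61  0.38  1.34 -0.    2.64]
```

View pics/f.png

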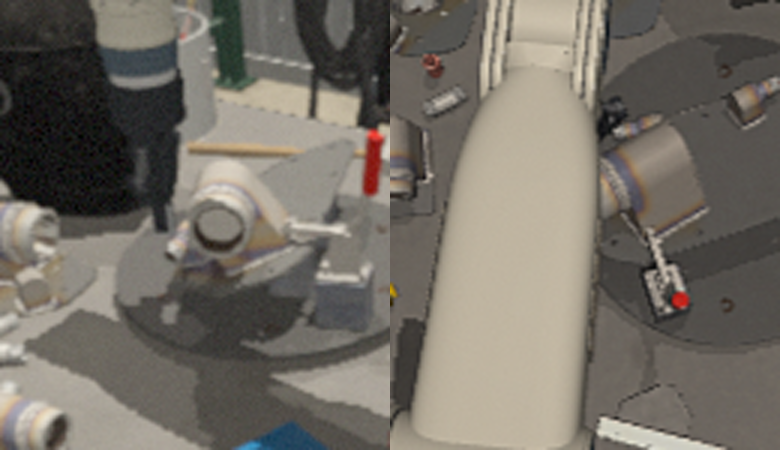

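Call:
move_arm([
  [-4,0,6,0,0,0,0],
  [-5,0,0,0,0,0,0],
  [-4,0,0,0,0,0,0],
  [-3,-1,0,0,0,-0.015,0],
  [-3,-1.5,0,0,0,-0.02,0],
  [-3.9,-2,0,0,0,-0.025,0],
  [-3.9,-2,0,0,0,-0.025,0],
  [-3.9,-2,0,0,0,-0.025,0],
  [-3.9,-2,0,0,0,-0.025,0],
  [-3.9,-2,0,0,0,-0.025,0],
])

```text
time: 12.75
position: [692.5, 17.7, 162.3]
orientation: [3.141, -0.001, 0.586]
ft_force: [1.7, 0.4, -0.3]
opening: 0.1
grip_force: 1.0
```

```bash
python3 s.py g
```

```text
[692.5  17.7 162.3] [ 1.7  0.4 -0.3] 12.75
top 26 [ 535. -121.  254.] [ 527. -546.  133.] [1142. -112.  258.]
clamp_pivot 0.86 [ 560. -108.  138.]
handle_tip 0.5 [ 535. -123.  255.]
pipe_mouth 0.66 [648.  -2. 160.]
weld_top 0.6 [663. -29. 195.]
scene 358 [  564. -2133.   268.] [  492. -2211.   131.] [ 692. -108.  275.]
clamp_pivot 0.77 [565. -92. 138.]
handle_tip 0.61 [ 544. -123.  250.]
pipe_mouth 0.95 [659.  -8. 160.]
```

Call:
move_arm([
  [-3.9,-2,0,0,0,-0.025,0],
  [-3.9,-2,0,0,0,-0.025,0],
  [-3.9,-2,0,0,0,-0.025,0],
  [-3.9,-2,0,0,0,-0.025,0],
  [-3.9,-2,0,0,0,-0.025,0],
  [-3.9,-2,0,0,0,-0.025,0],
  [-3.9,-2,0,0,0,-0.025,0],
  [-3.9,-2,0,0,0,-0.025,0],
  [-3.9,-2,0,0,0,-0.025,0],
  [-3.9,-2,0,0,0,-0.025,0],
])

```text
time: 14.08
position: [650.3, 7.9, 162.1]
orientation: [3.141, -0.001, 0.834]
ft_force: [2.2, 0.2, 0.1]
opening: -0.2
grip_force: 0.9
```

Call:
move_arm([
  [-3.9,-2,0,0,0,-0.025,0],
  [-3.9,-2,0,0,0,-0.025,0],
  [-3.9,-2,0,0,0,-0.025,0],
  [-3.9,-2,0,0,0,-0.025,0],
  [-3.9,-2,0,0,0,-0.025,0],
  [-3.9,-2,0,0,0,-0.025,0],
  [-3.9,-2,0,0,0,-0.025,0],
  [-3.9,-2,0,0,0,-0.025,0],
  [-3.9,-2,0,0,0,-0.02,0],
  [-2,-1,0,0,0,-0.01,0],
])

```text
time: 14.92
position: [612.5, -11.0, 162.0]
orientation: [-3.142, 0.0, 1.064]
ft_force: [0.3, -0.5, -0.2]
opening: -0.0
grip_force: 0.0
```

```bash
python3 s.py g
```

```text
[612.5 -11.  162. ] [ 0.3 -0.5 -0.2] 14.9167
top 30 [ 538. -207.  254.] [ 531. -547.  130.] [1143. -196.  260.]
clamp_pivot 0.72 [ 558. -179.  138.]
handle_tip 0.69 [ 575. -240.   30.]
pipe_mouth 0.65 [590. -49. 160.]
weld_top 0.97 [612. -71. 195.]
scene 197 [  526. -2158.   268.] [  493. -2223.   130.] [ 569. -190.  275.]
clamp_pivot 0.55 [ 557. -163.  138.]
handle_tip 0.82 [ 546. -209.  252.]
pipe_mouth 0.87 [595. -56. 160.]
weld_top 0.91 [622. -66. 195.]
```

Call:
move_arm([
  [-3.9,-2,0,0,0,-0.025,0],
  [-3.9,-2,0,0,0,-0.025,0],
  [-3.9,-2,0,0,0,-0.025,0],
  [-3.9,-2,0,0,0,-0.025,0],
  [-3.9,-2,0,0,0,-0.025,0],
  [-3.9,-2,0,0,0,-0.025,0],
  [-3.9,-2,0,0,0,-0.025,0],
  [-3.9,-2,0,0,0,-0.025,0],
  [-3.9,-2,0,0,0,-0.025,0],
  [-3.9,-2,0,0,0,-0.025,0],
])

```text
time: 16.25
position: [579.6, -38.9, 162.1]
orientation: [3.141, -0.001, 1.314]
ft_force: [2.6, 1.3, -0.3]
opening: 0.3
grip_force: 0.9
```

Call:
move_arm([
  [-3.9,-2,0,0,0,-0.025,0],
  [-3.9,-2,0,0,0,-0.025,0],
  [-3.9,-2,0,0,0,-0.025,0],
  [-2,-1,0,0,0,-0.012,0],
  [-1,-0.5,0,0,0,-0.006,0],
])

```text
time: 16.67
position: [568.8, -51.7, 162.1]
orientation: [3.141, -0.0, 1.406]
ft_force: [1.8, 1.8, 0.8]
opening: 0.5
grip_force: 1.1
```

```bash
python3 s.py g
python3 - <<'E'
from m import *
c=capture("scene");d=capture("top")
cv2.imwrite("pics/g.png",np.hstack([cv2.resize(c["frame"][100:230,230:360],None,fx=3,fy=3,interpolation=2),cv2.resize(d["frame"][110:240,280:410],None,fx=3,fy=3,interpolation=2)]))
E
```

```text
[568.8 -51.7 162.1] [1.8 1.8 0.8] 16.6667
top 38 [ 563. -261.  253.] [ 554. -270.  204.] [ 571. -248.  258.]
clamp_pivot 0.88 [ 567. -223.  138.]
handle_tip 0.63 [ 467. -336.   16.]
pipe_mouth 0.92 [ 557. -100.  160.]
weld_top 0.64 [ 591. -111.  195.]
scene 98 [ 563. -255.  250.] [ 556. -265.  192.] [ 573. -244.  256.]
clamp_pivot 0.7 [ 567. -204.  138.]
handle_tip 0.47 [ 559. -265.  249.]
pipe_mouth 0.56 [550. -92. 160.]
weld_top 0.76 [582. -81. 195.]
```

View pics/g.png

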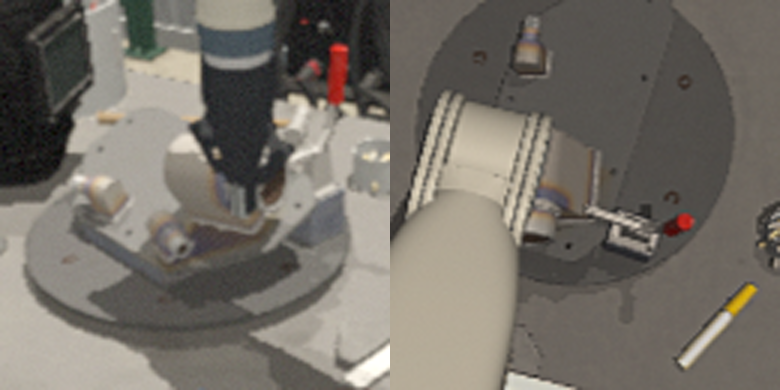

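Call:
move_arm([
  [10,0,0,0,0,0,0],
  [25,0,0,0,0,0,0],
  [30,0,0,0,0,0,0],
  [30,0,0,0,0,0,0],
  [30,0,0,0,0,0,0],
  [30,0,0,0,0,0,0],
  [15,0,0,0,0,0,0],
  [0,0,0,0,0,0,0],
])

```text
time: 17.93
position: [596.7, 119.4, 161.8]
orientation: [-3.141, -0.001, 1.409]
ft_force: [-0.3, -0.5, 0.4]
opening: 0.2
grip_force: 0.0
```

```bash
cat > t.py <<'E'
from m import *
print(get_obs()["position"].round(1),get_obs()["time"])
A=np.array([708,-160.]);W=[]
for n in("top","scene"):
    c=capture(n);B=cloud(c,np.ones((400,640),bool))
    P=B[(B[:,0]>540)&(B[:,0]<680)&(B[:,1]>-220)&(B[:,1]<-60)&(B[:,2]>165)&(B[:,2]<200)]
    W.append(P)
    for k,h in(("pipe_mouth",160),("weld_top",195),("handle_tip",255)):
        for r in place_of(k,n)[:1]:
            u,v=r["at"];print(n,k,round(r["confidence"],2),px2w(c,u,v,h=h).round())
    # ridge: per-x slice, fit circle-ish: centroid of highest points / silhouettes
    for x in range(545,680,10):
        s=P[abs(P[:,0]-x)<5]
        if len(s)>6:
            p=np.polyfit(s[:,1],s[:,2],2);print(x,len(s),"y lo/hi",s[:,1].min().round(),s[:,1].max().round(),"zmax",s[:,2].max().round(),"peak y",(-p[1]/2/p[0]).round(1))
    if n=="top": cv2.imwrite("pics/t.png",cv2.resize(c["frame"][120:220,290:390],None,fx=5,fy=5,interpolation=2))
E
python3 t.py
```

```text
[596.7 119.4 161.8] 17.9333
top pipe_mouth 0.82 [553. -92. 160.]
top weld_top 0.69 [586. -97. 195.]
top handle_tip 0.64 [ 567. -267.  255.]
555 23 y lo/hi -126.0 -64.0 zmax 198.0 peak y -95.7
565 57 y lo/hi -125.0 -64.0 zmax 199.0 peak y -94.9
575 55 y lo/hi -125.0 -64.0 zmax 199.0 peak y -96.2
585 60 y lo/hi -132.0 -64.0 zmax 199.0 peak y -97.5
595 59 y lo/hi -135.0 -64.0 zmax 198.0 peak y -97.7
605 63 y lo/hi -135.0 -64.0 zmax 199.0 peak y -99.3
615 58 y lo/hi -139.0 -67.0 zmax 194.0 peak y -98.4
625 60 y lo/hi -139.0 -67.0 zmax 197.0 peak y -100.5
635 62 y lo/hi -139.0 -67.0 zmax 195.0 peak y -100.6
645 60 y lo/hi -142.0 -67.0 zmax 190.0 peak y -102.7
655 60 y lo/hi -139.0 -70.0 zmax 190.0 peak y -103.7
665 56 y lo/hi -139.0 -70.0 zmax 192.0 peak y -104.3
675 55 y lo/hi -139.0 -70.0 zmax 187.0 peak y -105.0
scene pipe_mouth 0.58 [543. -91. 160.]
scene handle_tip 0.68 [ 560. -254.  255.]
555 18 y lo/hi -124.0 -63.0 zmax 194.0 peak y -91.4
565 55 y lo/hi -121.0 -61.0 zmax 198.0 peak y -89.7
575 44 y lo/hi -121.0 -63.0 zmax 197.0 peak y -90.2
585 43 y lo/hi -118.0 -60.0 zmax 196.0 peak y -95.9
595 41 y lo/hi -112.0 -61.0 zmax 198.0 peak y -95.9
605 38 y lo/hi -109.0 -62.0 zmax 194.0 peak y -96.3
615 31 y lo/hi -101.0 -61.0 zmax 192.0 peak y -98.9
625 37 y lo/hi -117.0 -61.0 zmax 191.0 peak y -98.9
635 35 y lo/hi -109.0 -64.0 zmax 191.0 peak y -98.3
645 31 y lo/hi -117.0 -68.0 zmax 189.0 peak y -100.2
655 31 y lo/hi -110.0 -68.0 zmax 189.0 peak y -100.7
665 28 y lo/hi -116.0 -68.0 zmax 189.0 peak y -102.9
675 30 y lo/hi -112.0 -69.0 zmax 187.0 peak y -104.5
```

View pics/t.png

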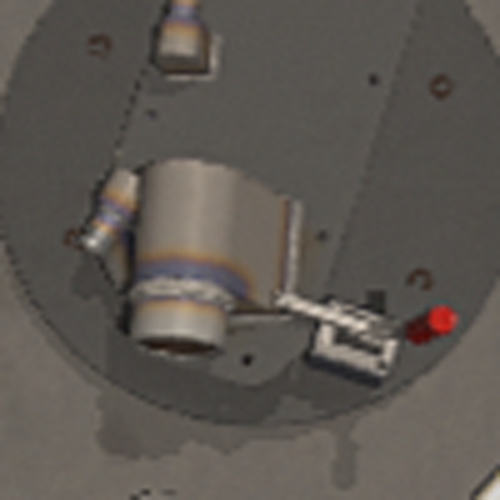

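The top crop shows the stub at (178,320) pointing down, toward the robot, but still a few degrees left of square. The ridge fit says about 5°. I'll refine it with a cylinder fit.

```bash
cat > cyl.py <<'E'
from m import *
from scipy.optimize import least_squares
def run():
    S=[]
    for n in("top","scene"):
        c=capture(n);B=cloud(c,np.ones((400,640),bool));S.append(B)
    for name,Bs in(("top",S[0]),("scene",S[1]),("both",np.vstack(S))):
        for lab,x0,x1,r in(("stub",548,580,32.5),("stub+house",548,665,None)):
            P=Bs[(Bs[:,0]>x0)&(Bs[:,0]<x1)&(abs(Bs[:,1]+105)<65)&(Bs[:,2]>(165 if r else 178))&(Bs[:,2]<200)]
            def f(p):
                d=np.array([1,p[1],p[2]]);d/=np.linalg.norm(d)
                return np.linalg.norm(np.cross(P-[565,p[0],p[3]],d),axis=1)-(r or p[4])
            s=least_squares(f,[-97,0,0,160,32.5],loss="soft_l1",f_scale=2)
            print(name,lab,len(P),"y565 %.1f ang %.1f pitch %.1f zc %.1f R %.1f"%(s.x[0],np.degrees(np.arctan(s.x[1])),np.degrees(s.x[2]),s.x[3],s.x[4]),"rms",np.median(abs(f(s.x))).round(2))
    B=S[1]
    for z0,z1 in((135,150),(150,165)):
        P=B[(B[:,0]>595)&(B[:,0]<670)&(B[:,1]>-85)&(B[:,1]<-40)&(B[:,2]>z0)&(B[:,2]<z1)]
        if len(P)>10:
            l=cv2.fitLine(P[:,:2].astype(np.float32),cv2.DIST_HUBER,0,.01,.01).ravel();print("wall",z0,len(P),np.degrees(np.arctan(l[1]/l[0])))
run()
E
python3 cyl.py
```

```text
top stub 134 y565 -95.0 ang -2.4 pitch -1.3 zc 161.4 R 32.5 rms 1.51
top stub+house 491 y565 -95.3 ang -5.3 pitch -4.0 zc 158.7 R 35.5 rms 1.94
scene stub 114 y565 -91.5 ang -3.3 pitch 7.0 zc 159.6 R 32.5 rms 1.94
scene stub+house 275 y565 -92.3 ang -5.4 pitch -4.0 zc 162.8 R 31.8 rms 1.17
both stub 248 y565 -93.5 ang -4.6 pitch 2.5 zc 161.0 R 32.5 rms 1.64
both stub+house 766 y565 -94.4 ang -5.4 pitch -3.9 zc 158.1 R 36.2 rms 1.65
wall 135 61 -4.0485544
wall 150 76 -5.076856
```

Call:
move_arm([
  [-20,0,0,0,0,0,0],
  [-30,0,0,0,0,0,0],
  [-30,0,0,0,0,0,0],
  [-30,0,0,0,0,0,0],
  [-30,0,0,0,0,0,0],
  [-15,0,0,0,0,0,0],
  [-8,0,0,0,0,0,0],
  [-5,0,0,0,0,0,0],
  [-2,0,0,0,0,0,0],
  [-1.5,-0.8,0,0,0,-0.01,0],
])

```text
time: 19.27
position: [568.1, -52.4, 162.0]
orientation: [3.141, -0.001, 1.417]
ft_force: [2.0, 2.9, 0.2]
opening: 0.3
grip_force: 1.2
```

Call:
move_arm([
  [-1.5,-0.8,0,0,0,-0.01,0],
  [-1.5,-0.8,0,0,0,-0.01,0],
  [-1.5,-0.8,0,0,0,-0.01,0],
  [-1.5,-0.8,0,0,0,-0.01,0],
  [-1.5,-0.8,0,0,0,-0.01,0],
  [-1.5,-0.8,0,0,0,-0.01,0],
  [-1.5,-0.8,0,0,0,-0.01,0],
  [-0.8,-0.4,0,0,0,-0.005,0],
  [0,0,0,0,0,0,0],
  [0,0,0,0,0,0,0],
])

```text
time: 20.1
position: [560.2, -63.8, 161.9]
orientation: [-3.141, 0.0, 1.49]
ft_force: [-0.5, -0.3, -0.6]
opening: 0.2
grip_force: 0.1
```

Call:
move_arm([
  [10,0,0,0,0,0,0],
  [25,0,0,0,0,0,0],
  [30,0,0,0,0,0,0],
  [30,0,0,0,0,0,0],
  [30,0,0,0,0,0,0],
  [30,0,0,0,0,0,0],
  [15,0,0,0,0,0,0],
  [0,0,0,0,0,0,0],
])

```text
time: 20.77
position: [573.6, 109.4, 161.8]
orientation: [-3.141, -0.0, 1.494]
ft_force: [-1.1, 0.0, 0.5]
opening: -0.0
grip_force: 0.0
```

```bash
sed -i 's/+105)<65/+115)<65/; s/>-85)&(B\[:,1\]<-40/>-100)\&(B[:,1]<-50/' cyl.py; sed -i 's/imwrite("pics.*$/imwrite("pics\/t2.png",cv2.resize(c["frame"][120:220,290:390],None,fx=5,fy=5,interpolation=2))/' t.py; python3 cyl.py; python3 t.py|grep -v zmax
```

```text
top stub 152 y565 -106.7 ang 2.8 pitch -3.5 zc 161.7 R 32.5 rms 1.47
top stub+house 507 y565 -106.6 ang -1.5 pitch -4.3 zc 158.0 R 36.3 rms 1.81
scene stub 139 y565 -104.8 ang -2.2 pitch 1.6 zc 160.3 R 32.5 rms 1.65
scene stub+house 292 y565 -105.2 ang -0.4 pitch -4.0 zc 161.5 R 32.8 rms 1.1
both stub 291 y565 -105.9 ang -0.8 pitch -1.0 zc 161.3 R 32.5 rms 1.47
both stub+house 799 y565 -106.5 ang -0.9 pitch -4.1 zc 157.9 R 36.3 rms 1.47
wall 135 54 1.648235
wall 150 79 -0.44503182
[573.7 106.7 161.8] 20.8667
top pipe_mouth 0.61 [404.  41. 160.]
top weld_top 0.57 [ 589. -117.  195.]
top handle_tip 0.65 [ 566. -278.  255.]
scene pipe_mouth 0.69 [ 550. -106.  160.]
scene weld_top 0.92 [ 600. -108.  195.]
scene handle_tip 0.52 [282. 323. 255.]
```

Run:
```python
from m import *
for n in("top","scene"):
    c=capture(n);B=cloud(c,np.ones((400,640),bool))
    P=B[(abs(B[:,1]+106)<12)&(B[:,2]>186)&(B[:,2]<200)&(B[:,0]<640)];print(n,"mouth x",np.sort(P[:,0])[:6].round(),P[:,2].mean())
    if n=="top":
        K=np.array(c["intrinsics"])
        for x in (540,550,560,570,580,590,600):
            q=K@(np.array(c["R"])@[x,-106.5,195]+c["t"]);q/=q[2];print(x,q[:2].round(1),c["frame"][int(round(q[1])),int(round(q[0]))-1:int(round(q[0]))+2].mean(0).round())
            if x in(550,586): cv2.circle(c["frame"],tuple(int(round(a)) for a in q[:2]),0,(0,255,0),-1)
        cv2.imwrite("pics/w.png",cv2.resize(c["frame"][140:200,290:350],None,fx=8,fy=8,interpolation=0))
```

```text
top mouth x [-22. -20. -17.  -9.  -7.  -3.] 191.55980348065614
540 [328.6 192.5] [120. 126. 132.]
550 [328.6 189.5] [28. 34. 45.]
560 [328.6 186.5] [160. 170. 178.]
570 [328.7 183.6] [144. 161. 172.]
580 [328.7 180.6] [114. 123. 148.]
590 [328.7 177.6] [150. 163. 173.]
600 [328.7 174.7] [114. 103. 103.]
scene mouth x [554. 555. 555. 555. 556. 557.] 191.8256425615781
```

View pics/w.png

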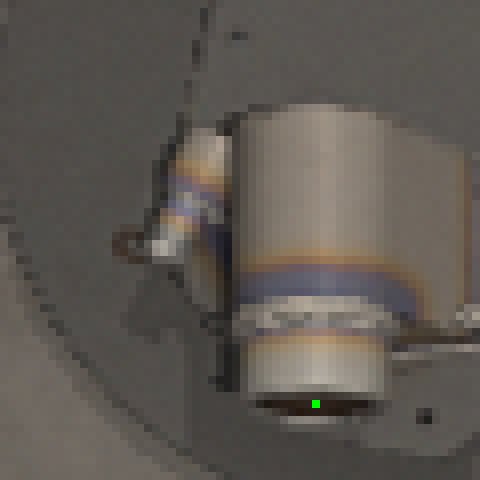

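The weld band is centred near crop (316,318), which puts its top at about (588, -107, 195).

Call:
move_arm([
  [0,0,-25,0,0,0,0],
  [0,0,-30,0,0,0,0],
  [0,0,-30,0,0,0,0],
  [0,0,-13,0,0,0,0],
  [-18,3,0,0,0,0,0],
  [-30,4,0,0,0,0,0],
  [-30,4,0,0,0,0,0],
  [-30,4,0,0,0,0,0],
  [-30,4,0,0,0,0,0],
  [-30,4,0,0,0,0,0],
])

```text
time: 22.2
position: [583.3, -64.9, 260.1]
orientation: [3.141, 0.0, 1.491]
ft_force: [0.9, 0.5, 0.2]
opening: -0.2
grip_force: 0.0
```

Call:
move_arm([
  [-25,4,0,0,0,0,0],
  [-14,3,0,0,0,0,0],
  [-5,0,0,0,0,0,0],
  [0,0,0,0,0,0,0],
  [0,0,0,0,0,0,0],
])

```text
time: 22.62
position: [586.9, -107.0, 259.9]
orientation: [-3.141, -0.0, 1.491]
ft_force: [0.4, 0.6, -0.6]
opening: 0.2
grip_force: 0.0
```

Down 29 mm, then hold.

Call:
move_arm([
  [0,1,6,0,0,0,0],
  [0,0,8,0,0,0,0],
  [0,0,6,0,0,0,0],
  [0,0,5,0,0,0,0],
  [0,0,3,0,0,0,0],
  [0,0,1,0,0,0,0],
  [0,0,0,0,0,0,0],
  [0,0,0,0,0,0,0],
])

```text
time: 23.28
position: [588.0, -107.9, 231.1]
orientation: [3.141, 0.0, 1.491]
ft_force: [-0.0, -0.4, -0.4]
opening: 0.1
grip_force: 0.0
```

Run:
```python
from m import *
o=get_obs();print(o["position"].round(1),o["ft_force"].round(1),o["time"])
c=capture("scene");P=handle(c);P=P[P[:,1]>-400];print("handle",len(P),P.max(0).round(),P[P[:,2]>240].mean(0).round(),P[P[:,2]<210].mean(0).round())
cv2.imwrite("pics/z.png",cv2.resize(c["frame"][90:240,210:380],None,fx=4,fy=4,interpolation=2))
```

```text
[ 588.  -107.9  231.1] [-0.  -0.4 -0.4] 23.2833
handle 98 [ 583. -254.  256.] [ 571. -266.  250.] [ 571. -261.  201.]
```

View pics/z.png

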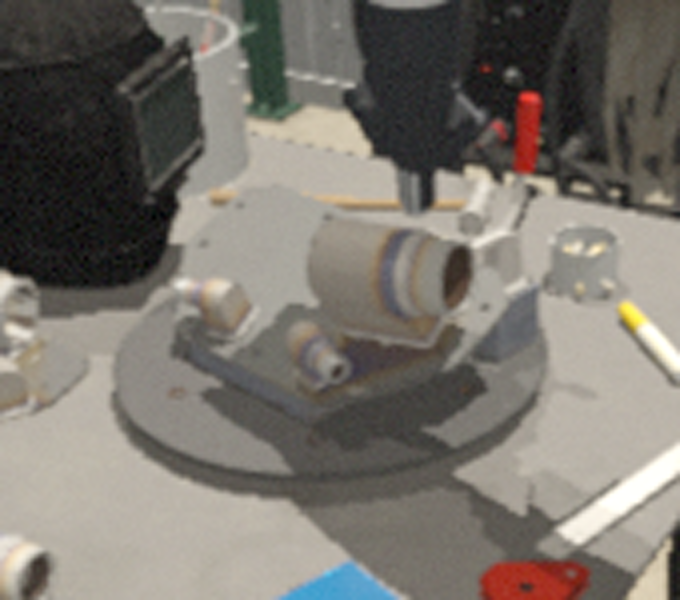

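The fingertips, at (415,212), hang just above the weld band near (408,232), and the handle stands upright. I'll hold here for 3 s.

Call:
move_arm([
  [0,0,0,0,0,0,0],
  [0,0,0,0,0,0,0],
  [0,0,0,0,0,0,0],
  [0,0,0,0,0,0,0],
  [0,0,0,0,0,0,0],
  [0,0,0,0,0,0,0],
  [0,0,0,0,0,0,0],
  [0,0,0,0,0,0,0],
  [0,0,0,0,0,0,0],
  [0,0,0,0,0,0,0],
])

```text
time: 24.17
position: [588.0, -107.9, 231.0]
orientation: [3.142, 0.0, 1.491]
ft_force: [0.7, -0.4, 0.7]
opening: 0.2
grip_force: 0.0
```

Call:
move_arm([
  [0,0,0,0,0,0,0],
  [0,0,0,0,0,0,0],
  [0,0,0,0,0,0,0],
  [0,0,0,0,0,0,0],
  [0,0,0,0,0,0,0],
  [0,0,0,0,0,0,0],
  [0,0,0,0,0,0,0],
  [0,0,0,0,0,0,0],
  [0,0,0,0,0,0,0],
  [0,0,0,0,0,0,0],
])

```text
time: 25.0
position: [588.0, -107.9, 231.0]
orientation: [3.142, -0.0, 1.491]
ft_force: [-0.7, 0.1, -0.7]
opening: -0.4
grip_force: 0.0
```

Call:
move_arm([
  [0,0,0,0,0,0,0],
  [0,0,0,0,0,0,0],
  [0,0,0,0,0,0,0],
  [0,0,0,0,0,0,0],
  [0,0,0,0,0,0,0],
  [0,0,0,0,0,0,0],
  [0,0,0,0,0,0,0],
  [0,0,0,0,0,0,0],
  [0,0,0,0,0,0,0],
  [0,0,0,0,0,0,0],
])

```text
time: 25.83
position: [588.0, -107.9, 231.0]
orientation: [-3.142, 0.0, 1.491]
ft_force: [-0.1, -0.3, 0.3]
opening: -0.1
grip_force: 0.0
```

```bash
python3 -c "
from cell import *
print(get_obs()['position'],finish_job())"
```

```text
the job is handed in; nothing more can be done
[ 587.9535926  -107.91499501  230.97586357] None
```

Job handed in at about 26 s, verdict not shown: the clamp is home, the pipe measured within about 1° of square to the front edge, and the fingertips held about 17 mm above the weld top for over 2.5 s, still pointing there without touching.

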